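# Put the spice jar away behind a sliding door

### The job

Put the spice jar that was left on the hob away in the sloping condiment case: slide aside the door of the half that holds the salt mill, set the jar down gently and upright in that half, and slide the door fully shut again. Both doors must be shut at the end, and the salt mill and the tin in the case must stay standing.

Things in the scene. Friction and masses are not known exactly. Their poses are not given: they have to be found in the camera images.
- case: Light-wood case, fixed, 400 mm wide (y, +y to the robot's left) by 200 deep (x, away from the robot); origin: centre of underside, yaw varies. Floor 8 mm up, walls 10 mm; a divider at y=0 (112 mm high) makes a left and a right half, each 187 by 180 mm inside. Rim 132 mm high in front, 153 mid, 175 at the back (slope 0.21 rad); tracks and side tops up to 22 mm above it. Two clear doors on top.
- left_door (a joint): Slide of the left door in m: 0 shut (covers the left half), 0.150 fully open (slid to the right, -y, under the right door, where it meets a stop). It leaves a gap about 150 mm wide at the left. Stays where it is left; about 2 N of friction. (Nearby, a tall cabinet side panel stands left of the worktop, its face 334 mm to the left of the robot's base, from 373 mm ahead on.)
- right_door (a joint): Slide of the right door in m: 0 shut (covers the right half), 0.150 fully open (slid to the left, +y, over the left door, to a stop). It leaves a gap about 150 mm wide at the right. Stays where it is left; about 2 N of friction.
- right_door_pull (a point): The same point on the right door's pull, a like fin on the outer (right) edge of the right door. (Wall cabinets hang over the back of the worktop, beyond 630 mm ahead of the robot, from 500 mm up.)
- jar_centre (a point): Centre of the spice jar (loose, on the hob): clear body with a red lid, 45 mm across, 106 mm tall, about 0.08 to 0.15 kg; the point is half-way up (53 mm above its foot). The lid, 44.6 mm across, is the top 21 mm. Its z axis points out of the lid.
- mill_centre (a point): Centre of the salt mill (loose, inside one half of the case, towards the back): clear shaker with a grey head, 44 mm across, 90 mm tall; the point is half-way up.
- tin_centre (a point): Centre of the food tin (loose, inside the other half, towards the back): 75 mm across, 58 mm tall; the point is half-way up.
- left_door_pull (a point): Point on the left door's pull, an upright aluminium fin on its outer (left) edge, 90 mm long along the slope (case x), 12 mm thick along case y: mid-length, mid-thickness, 11 mm below the fin's top and 45 mm above the rim; moves with the door. From 22 mm above the rim upward the fin is free on both sides, door shut or open (open, its inner side is about 10 mm from the other door's edge).

How it is judged:
By the outcome, as a careful person would: the job done as asked, in the order asked, and still so for the second after the job is handed in, with the robot touching nothing.
It also fails if it takes over 59 s, if anything falls off the work surface, if the arm or the gripper's body presses on something with over 40 N, if the wrist force passes 120 N, or if a joint passes its speed limit or range.

### The arm

A 6-joint arm with a two-finger parallel gripper is mounted at the origin on a cart in front of the work surface, level with it; the furniture and walls round the work are solid. World frame = base frame: x ahead of the robot, y to its left, z up, the work surface at z = 0. Lengths are in mm, angles in rad, forces in N, time in s.
With the tool pointing down it reaches from about 375 to 900 mm from the base axis. Payload 3.1 kg.
Tool frame: the origin (TCP) lies at the very end of the fingers, on their centre line; the grasp point (between the pads) lies 19 mm behind it; z points along the fingers, y is the line along which they close (so a half turn about z gives the same grasp; the last joint's range is limited). The gripper opens to 87 mm and grips with 3 to 60 N. Pads are 19 mm wide; open, the fingers measure 117 mm over their backs; the gripper's body (75 mm by 190 mm) begins 51 mm behind the grasp point.
Start: joints at [-1.333, 0.527, 1.433, -0, 1.181, -0.178], TCP at [253.042, -571.46, 222.548] pointing down, gripper open.
Joint ranges: [-3.08, 3.08], [-0.75, 2.2], [0.22, 2.44], [-1.43, 4.57], [0, 2.65], [-2.85, 2.85]. Speed limits (rad/s): [2.79, 2.79, 3.14, 3.14, 3.14, 3.14].

### API

Orientations are given as a 3x3 rotation matrix whose columns are the frame's x, y, z axes.
In Python, from bench import * gives the robot as it stands. The module is installed in compiled form; this text tells all that it offers.
- The arm moves only by the tool step_arm, never from a script. Its argument "targets" is one flat list of numbers, 7 for each row, row after row: the shift along the tool's x, y, z in cm, then the turn, a rotation vector about the tool's x, y, z in degrees, then the opening, from -1 (shut) to 1 (fully open). A call has 1 to 12 rows; each row shifts and turns the commanded pose from where the row before left it, along the tool's axes as they then stand; what a row does not reach is not made up. A row lasts 1/8 s, in which the tool goes at most 62.5 mm and 10.7 degrees, less where a joint would pass 70% of its speed; a pose out of reach is approached as far as the arm can. A call with a gripper value outside its range is refused whole. The fingers move at their own pace and stop on an object; the grip force is fixed at half the most. Time passes only in rows, so rows that do not move let the fingers close. It gives the time, the measured TCP pose, the force, the opening and the grip force at its end, in the units of the state.
- state(): the state, without advancing time (a new reading comes with each control period).
- get_image(name): name is "side" or "top"; returns a dict with "frame" (480x640x3 uint8, red, green, blue), "z_map" (480x640 float32, mm along the optical axis (not along the pixel's ray), 0 where there is no reading), "intrinsics" (3x3 intrinsics, pixels), "eye" and "rotation" of the camera in the world. Camera axes: x right, y up, looking along -z (the intrinsics and any distortion apply to the point x, -y, -z); pixel columns grow to the right and rows downward; lengths in mm; the calibration is good to about 2 mm. A picture is of the moment at which its call begins.
- hand_in(): hands the job in; it is judged then, once.
Trained networks look in a picture, given as the dict that the camera call returned (one of the last four; its "shot" number tells which), for a name from the list of things; names that differ only in an ending like _2 or _b are one class to them, and where a whole thing is asked for, a point or a joint stands for the part that bears it (a point fixed in the world has none). Each returns a list of dicts, best first, with "p" (0 to 1); they miss things now and then, are a little off and sometimes report something else, mostly with a low value. They report only what shows in the picture. A call takes as long as a camera call.
- find_in(picture, target): "box" ([left, top, right, bottom] in pixels, round what is visible of it).
The state is a dict: "time_s": time; "q": joint angles; "qvel": joint speeds; "joint_efforts": joint torques, N m; "position": TCP position; "tcp_rot": TCP orientation; "contact_force": force on the tool from outside, world axes, zero at the start; "ft_torque": the same for the moment, N m; "gripper_width": opening from 0.0 (shut) to 1.0 (fully open); "gripper_force": force on a finger pad.
Only numpy, scipy, OpenCV 4.12 (cv2) and the standard library are available. Lean on these libraries where they do the work, as an engineer would, in place of code of your own. Each camera call takes 0.05 s, during which the arm holds its last target. There are 200 camera calls.

## Working session

There is one attempt and no reset: what is moved stays moved. The work goes in short steps, Python scripts to look and compute and a tool call to move; the robot and the scene stay as the last step left them, time stands still between calls to the robot, and variables do not carry over. Pictures are saved under pics/ and viewed, at most 10 in all, crops included, and the job is handed in when it is done.

Besides the shell and the picture viewer there is one more tool, called after "Request:" as name(argument=value, ...) on one line, values as JSON. step_arm: Moves the arm, as the interface text tells. Its arguments: {"type":"object","properties":{"targets":{"type":"array","items":{"type":"number"}}},"required":["targets"]}

```bash
mkdir -p pics; cat > h.py <<'E'
from bench import *
import numpy as np, cv2, pickle
def snap(n):
    p=get_image(n); return p
def world(p,u,v,z=None):
    K=np.array(p["intrinsics"]); d=np.array([(u-K[0,2])/K[0,0],-(v-K[1,2])/K[1,1],-1.0])
    return d
def cloud(p):
    K=np.array(p["intrinsics"]); Z=p["z_map"]; v,u=np.mgrid[0:480,0:640]
    c=np.stack([(u-K[0,2])/K[0,0]*Z,-(v-K[1,2])/K[1,1]*Z,-Z],-1)
    return c@np.array(p["rotation"]).T+np.array(p["eye"])
def proj(p,X):
    K=np.array(p["intrinsics"]); c=(np.atleast_2d(X)-np.array(p["eye"]))@np.array(p["rotation"])
    return np.stack([K[0,0]*c[:,0]/-c[:,2]+K[0,2],K[1,1]*-c[:,1]/-c[:,2]+K[1,2]],-1)
E
python3 - <<'E'
from h import *
for n in ("top","side"):
    p=snap(n); cv2.imwrite(f"pics/{n}0.png",p["frame"][:,:,::-1]); C=cloud(p)
    print(n,[k for k in p],np.round(p["eye"]),np.round(p["rotation"],2).tolist(),np.round(p["intrinsics"],1).tolist())
    for t in ("case","left_door_pull","right_door_pull","jar_centre","mill_centre","tin_centre"):
        for r in find_in(p,t)[:2]:
            b=[int(x) for x in r["box"]]; cu,cv=(b[0]+b[2])//2,(b[1]+b[3])//2
            print(t,round(r["p"],2),b,np.round(C[cv,cu]))
    pickle.dump(p,open(f"{n}0.pkl","wb"))
s=state(); print(s["tcp_rot"],s["position"],s["time_s"])
E
```

```text
top ['frame', 'z_map', 'intrinsics', 'eye', 'rotation', 'shot'] [ 452. -130. 1272.] [[0.03, 1.0, -0.05], [-1.0, 0.03, -0.03], [-0.03, 0.05, 1.0]] [[552.6, 0.0, 321.3], [0.0, 552.6, 237.1], [0.0, 0.0, 1.0]]
case 0.93 [173, 177, 386, 307] [496. -16. 170.]
case 0.61 [438, 251, 467, 274] [ 467. -373.  111.]
left_door_pull 0.72 [182, 203, 281, 301] [473.  81. 159.]
right_door_pull 0.83 [271, 186, 381, 288] [ 508. -110.  172.]
jar_centre 0.85 [438, 252, 467, 273] [ 467. -373.  111.]
side ['frame', 'z_map', 'intrinsics', 'eye', 'rotation', 'shot'] [561. 848. 699.] [[-1.0, 0.0, 0.04], [0.04, -0.51, 0.86], [0.02, 0.86, 0.51]] [[468.4, 0.0, 320.9], [0.0, 468.4, 230.8], [0.0, 0.0, 1.0]]
[[ 9.14380023e-01  4.04856978e-01 -2.05230526e-05]
 [ 4.04856978e-01 -9.14380023e-01 -8.31054725e-06]
 [-2.21304524e-05 -7.09902664e-07 -1.00000000e+00]] [ 253.02477344 -571.44861448  222.57780366] 0.7
```

View pics/top0.png

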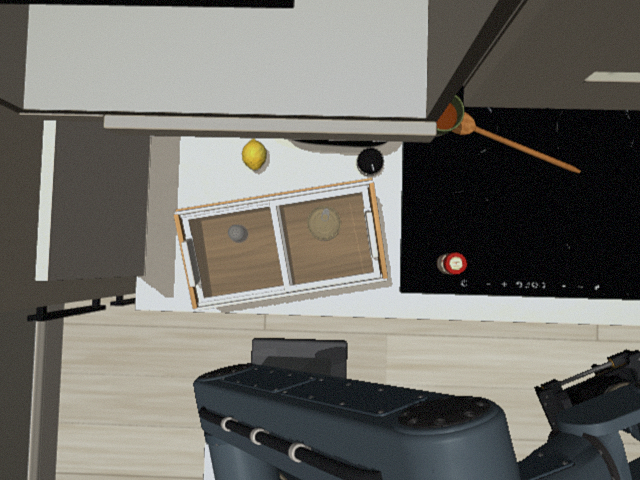

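View pics/side0.png

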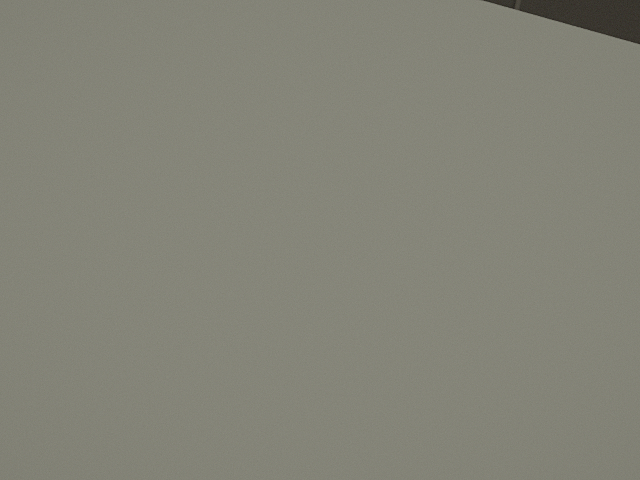

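The side view is blocked by the cabinet panel, so it is of no use. In the top view the grey mill head is in the left half (237,233) and the tin is in the right half (322,224). The left fin is near (193,262) and the jar lid is at (455,264).

```bash
python3 - <<'E'
from h import *
p=pickle.load(open("top0.pkl","rb")); C=cloud(p)
crop=cv2.resize(p["frame"][165:320,165:400,::-1],None,fx=3.4,fy=3.4,interpolation=cv2.INTER_CUBIC); cv2.imwrite("pics/c0.png",crop)
Z=C[165:320,165:400,2]
for v in range(172,316,5):
    print(v,[int(z) for z in C[v,168:400:6,2]])
# jar lid
m=(C[240:285,425:480,2]>95)&(C[240:285,425:480,2]<125); P=C[240:285,425:480][m]; print(len(P),P.min(0),P.max(0),P.mean(0))
E
```

```text
172 [-1, 2, -1, 3, 4, 0, 0, 2, 1, 3, -1, 0, 3, 2, 2, -1, -2, -1, 0, 2, -2, 0, 1, -2, 5, 0, 2, 2, 0, 0, 0, 0, 6, 37, 40, 23, 3, 3, -3]
177 [-3, 0, 2, 0, 2, 0, 1, 0, -1, 1, 3, 1, 1, 1, 0, -1, -2, -1, 0, -4, 1, 0, 0, -1, -3, -3, 0, -2, 5, -2, 3, 0, -2, 2, 1, -4, 1, -2, -3]
182 [0, 0, 4, -2, 0, 4, -2, 0, -1, 3, 1, 5, 0, 0, 4, 0, 1, -5, 0, 2, 0, 1, 4, 2, -1, 4, -4, -3, 0, 0, 173, 174, 192, 195, 195, 0, 2, 0, -1]
187 [0, -3, -2, -1, 0, 2, 2, 0, 1, 1, 1, 0, 0, -1, 0, 0, 0, 1, 0, 2, -2, 2, 5, 2, 1, 179, 174, 193, 196, 193, 192, 183, 190, 188, 201, 2, 2, 0, -1]
192 [1, -4, 1, -3, -1, 2, -1, 0, 0, 0, 1, -1, 0, -3, -1, -1, 0, 0, -2, -5, 176, 171, 196, 194, 193, 186, 189, 190, 190, 190, 187, 189, 185, 186, 192, 1, -1, 0, -1]
197 [1, 0, -1, -1, 0, 1, 3, 2, 2, 2, 2, -1, -2, 0, 176, 173, 176, 197, 196, 194, 184, 189, 191, 186, 189, 191, 193, 186, 188, 185, 184, 182, 183, 185, 187, 0, 0, 1, -2]
202 [0, 0, -1, 1, 0, 5, 0, 2, 1, 171, 173, 179, 196, 192, 197, 183, 185, 192, 191, 187, 188, 187, 188, 187, 184, 185, 185, 180, 182, 184, 183, 185, 181, 183, 185, -2, -2, 0, 4]
207 [-2, -5, 4, 5, 174, 170, 18
[... 3418 characters left out ...]
, 142, 143, 141, 145, 146, 145, 143, 144, 150, 156, 154, 4, 1, 0, 0, -3, 0, -3, -4, 1, 1, 0, 1, 0, 2, -3, 2, 3, 0, -2, 5]
302 [0, 0, 1, 1, 160, 138, 146, 150, 145, 146, 145, 155, 156, 154, 1, -3, 1, -4, 0, 1, 3, 1, 1, 1, 0, 0, 0, -2, 4, 3, -2, 4, 1, 1, 4, 4, -4, -1, 1]
307 [1, -5, 0, 1, 156, 148, 1271, 150, 152, 0, -2, 2, 1, 2, 1, 4, 4, 0, 0, 0, 0, -1, 3, 0, -1, 0, 0, -1, 0, 1, 3, -3, 2, -1, 1, -2, 2, 3, 0]
312 [-904, -898, -901, -905, -896, -3, 0, 2, -5, -3, -3, 2, -1, -1, 0, 3, 0, -1, 0, -2, -4, 1, -2, -1, -1, 0, -2, 0, 1, 1, -2, 6, 1, 0, -1, 3, -1, -1, 0]
396 [ 441.72427721 -402.51970589   95.24846441] [ 486.09238712 -358.05529491  120.06428185] [ 464.05946497 -378.7100626   111.8695702 ]
```

View pics/c0.png

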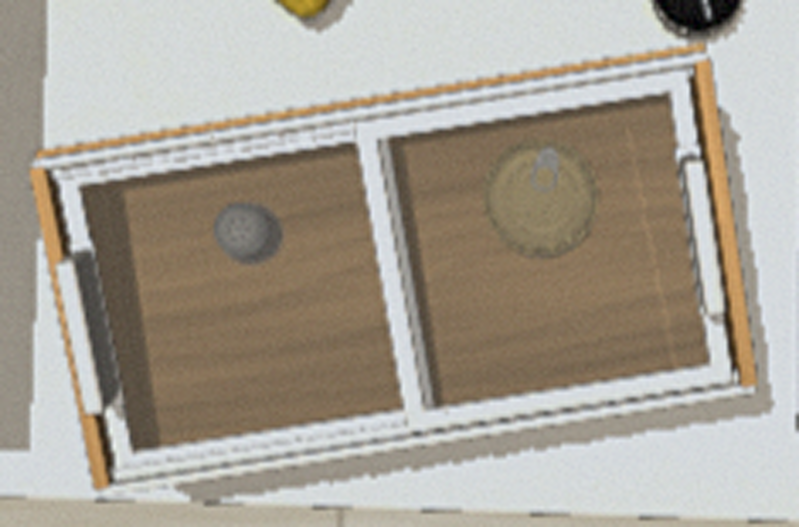

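```bash
cat >> h.py <<'E'
from scipy.spatial.transform import Rotation as Ro
def plan(P,R,n):
    """rows from the present pose to P,R: shift in tool axes (cm), turn (deg)"""
    s=state(); p=np.array(s["position"]); A=np.array(s["tcp_rot"]); rv=Ro.from_matrix(A.T@R).as_rotvec()
    for k in range(n):
        d=A.T@(np.asarray(P)-p)/n/10
        B=A@Ro.from_rotvec(rv*k/n).as_matrix(); d=B.T@(np.asarray(P)-p)/n/10
        print(np.round(d,2).tolist(),np.round(np.degrees(rv)/n,2).tolist())
E
python3 - <<'E'
from h import *
from scipy.optimize import least_squares
p=pickle.load(open("top0.pkl","rb")); C=cloud(p)
# case: fit yaw/centre by edges of cloud z>125
R=C[165:320,160:400].reshape(-1,3); P=R[(R[:,2]>130)&(R[:,2]<230)]
r=cv2.minAreaRect(P[:,:2].astype(np.float32)); print(r)
def caseco(X,o): c,s=np.cos(o[2]),np.sin(o[2]); d=X[:,:2]-o[:2]; return np.c_[d@[c,s],d@[-s,c]]
# robust: percentiles vs yaw; minimise spread of edges
best=None
for yaw in np.arange(0.05,0.25,0.005):
    q=caseco(P,[0,0,yaw]); e=np.percentile(q,[0.7,99.3],axis=0); a=np.prod(e[1]-e[0])
    if best is None or a<best[0]: best=(a,yaw,e)
a,yaw,e=best; print(yaw,e[1]-e[0]); m=e.mean(0); c,s=np.cos(yaw),np.sin(yaw)
o=[c*m[0]-s*m[1],s*m[0]+c*m[1],yaw]; print("origin",o)
q=np.c_[caseco(P,o),P[:,2]]
f=q[q[:,2]-(153+.213*q[:,0])>40]
for sgn in(1,-1):
    g=f[(f[:,1]*sgn>120)]; print("fin",sgn,len(g),np.percentile(g,[3,50,97],axis=0).round(1).tolist())
# check plane of left door
g=q[(q[:,1]>30)&(q[:,1]<160)&(abs(q[:,0])<80)]; print("left door",np.polyfit(g[:,0],g[:,2],1))
g=q[(q[:,1]<-30)&(q[:,1]>-160)&(abs(q[:,0])<80)]; print("right door",np.polyfit(g[:,0],g[:,2],1))
# mill & tin from rays at z height
K=np.array(p["intrinsics"])
def ray(u,v,z):
    d=np.array(p["rotation"])@np.array([(u-K[0,2])/K[0,0],-(v-K[1,2])/K[1,1],-1]); E=np.array(p["eye"]); return E+d*(z-E[2])/d[2]
for n,u,v,z in(("mill",165+243/3.4,165+230/3.4,95),("tin",165+541/3.4,165+202/3.4,66)):
    w=ray(u,v,z); print(n,w,caseco(w[None],o))
hsv=cv2.cvtColor(p["frame"],cv2.COLOR_RGB2HSV)
mk=((hsv[...,0]<10)|(hsv[...,0]>170))&(hsv[...,1]>120)&(hsv[...,2]>60); mk[:240]=0;mk[285:]=0;mk[:,:435]=0;mk[:,480:]=0
v,u=np.nonzero(mk); print("lid px",u.min(),u.max(),v.min(),v.max(),len(u), "z",np.median(C[258:270,450:462,2]))
print("jar",ray((u.min()+u.max())/2,(v.min()+v.max())/2,112), "hob z",np.median(C[200:240,480:600,2]))
# recheck the outline by drawing corners
cc=[]
for x,y,z in((-100,200,154),(-100,-200,154),(100,-200,197),(100,200,197)): cc.append([o[0]+c*x-s*y,o[1]+s*x+c*y,z])
print(proj(p,np.array(cc)).round(1).tolist())
E
```

```text
((490.8044738769531, -20.484466552734375), (208.25091552734375, 401.6454772949219), 10.689690589904785)
0.18499999999999994 [204.43555753 393.306847  ]
origin [np.float64(490.70282508966363), np.float64(-21.438462629366356), np.float64(0.18499999999999994)]
fin 1 366 [[-51.2, 175.2, 191.1], [-9.8, 179.3, 206.0], [31.1, 186.6, 217.5]]
fin -1 311 [[-51.2, -184.3, 196.9], [-9.7, -178.2, 208.2], [31.5, -172.7, 217.5]]
left door [  0.21509961 159.76094586]
right door [  0.21563604 170.09505758]
mill [516.44144991  83.27189555  95.        ] [[44.56053479 98.18907606]]
tin [ 541.4058181  -103.30160062   66.        ] [[ 34.77936939 -89.79288572]]
lid px 444 466 252 273 265 z 113.74129230718972
jar [ 465.86343372 -379.41240415  112.        ] hob z 7.079050900295897
[[192.2, 309.2], [387.7, 278.5], [373.3, 177.7], [172.1, 209.8]]
```

```bash
cat >> h.py <<'E'
O=np.array([490.7,-21.4,0]); YAW=0.185
cY,sY=np.cos(YAW),np.sin(YAW); RC=np.array([[cY,-sY,0],[sY,cY,0],[0,0,1]])
def W(x,y,z): return O+RC@np.array([x,y,z])
def down(yaw=YAW,th=0):
    R=np.array([[np.cos(yaw),-np.sin(yaw),0],[np.sin(yaw),np.cos(yaw),0],[0,0,1]])
    return R@np.array([[np.cos(th),0,np.sin(th)],[0,-1,0],[np.sin(th),0,-np.cos(th)]])
E
python3 - <<'E'
from h import *
print("a");plan([460,-300,300],down(),6)
s=state()
print(W(-8,179,300)-np.array([460,-300,300]), down().T@(W(-8,179,300)-np.array([460,-300,300])))
E
```

```text
a
[4.99, -2.74, -1.29] [0.0, 0.0, 2.21]
[4.88, -2.93, -1.29] [0.0, 0.0, 2.21]
[4.76, -3.12, -1.29] [0.0, 0.0, 2.21]
[4.64, -3.3, -1.29] [0.0, 0.0, 2.21]
[4.5, -3.48, -1.29] [0.0, 0.0, 2.21]
[4.37, -3.65, -1.29] [0.0, 0.0, 2.21]
[-10.08991951 453.07401659   0.        ] [  73.42364714 -447.19888085    0.        ]
```

Request:
step_arm(targets=[5.0,-2.7,-1.3,0,0,2.2,0,4.9,-2.9,-1.3,0,0,2.2,0,4.8,-3.1,-1.3,0,0,2.2,0,4.6,-3.3,-1.3,0,0,2.2,0,4.5,-3.5,-1.3,0,0,2.2,0,4.4,-3.7,-1.3,0,0,2.2,0])

```text
time_s: 1.45
position: [461.6, -298.2, 301.3]
tcp_rot: [[0.983, 0.184, 0.001], [0.184, -0.983, -0.001], [0.001, 0.001, -1.0]]
contact_force: [0.9, -0.6, 0.1]
gripper_width: 0.512
gripper_force: 0.0
```

Request:
step_arm(targets=[0.8,-5,0,0,0,0,0,0.8,-5,0,0,0,0,0,0.8,-5,0,0,0,0,0,0.8,-5,0,0,0,0,0,0.8,-5,0,0,0,0,0,0.8,-5,0,0,0,0,0,0.8,-5,0,0,0,0,0,0.8,-5,0,0,0,0,0,0.8,-4.8,0,0,0,0,0,0,0,0,0,0,0,0,0,0,0,0,0,0,0])

```text
time_s: 2.82
position: [448.3, 153.6, 300.6]
tcp_rot: [[0.983, 0.186, -0.0], [0.186, -0.983, -0.001], [-0.0, 0.001, -1.0]]
contact_force: [-0.2, -0.1, -0.6]
gripper_width: 0.499
gripper_force: 0.0
```

```bash
python3 - <<'E'
from h import *
s=state(); print(s["q"],s["position"],s["contact_force"],s["time_s"]); print(np.round(s["tcp_rot"],3).tolist())
plan(W(-8,179,182),down(),4)
p=snap("top");C=cloud(p); cv2.imwrite("pics/t1.png",p["frame"][130:370,60:460,::-1].repeat(2,0).repeat(2,1))
E
```

```text
[ 9.41721954e-02  2.25960466e-01  1.69400286e+00 -6.76312384e-04
  1.22169095e+00  1.47805906e+00] [448.28595344 153.64034457 300.56923333] [-0.24285684 -0.13246051 -0.60650256] 2.825
[[0.983, 0.186, -0.0], [0.186, -0.983, -0.001], [-0.0, 0.001, -1.0]]
[0.04, 0.02, 2.96] [0.01, 0.0, 0.03]
[0.04, 0.02, 2.96] [0.01, 0.0, 0.03]
[0.04, 0.02, 2.96] [0.01, 0.0, 0.03]
[0.04, 0.02, 2.96] [0.01, 0.0, 0.03]
```

View pics/t1.png

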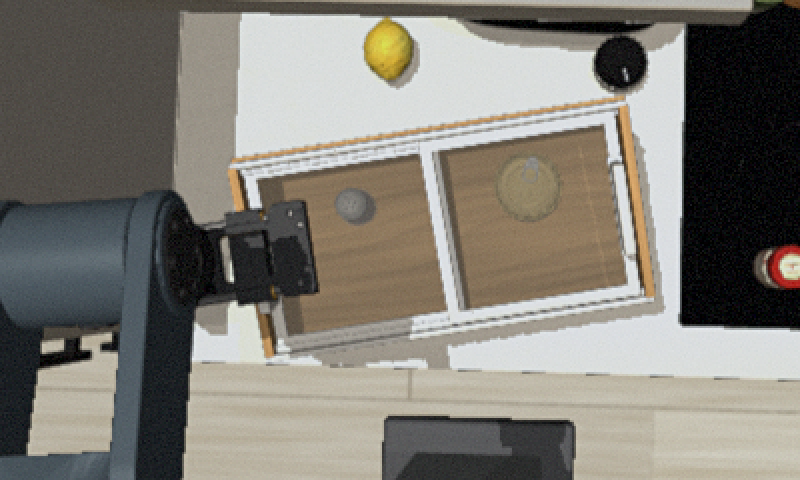

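The gripper (crop 228–318, 205–300) is over the left fin, and the arm's wrist lies left of it but clear of the panel. I'll lower onto the fin and grip it.

Request:
step_arm(targets=[0,0,3.0,0,0,0,0,0,0,3.0,0,0,0,0,0,0,3.0,0,0,0,0,0,0,1.5,0,0,0,0,0,0,1.3,0,0,0,0,0,0,0,0,0,0,0,0,0,0,0,0,0,-1,0,0,0,0,0,0,-1,0,0,0,0,0,0,-1,0,0,0,0,0,0,-1])

```text
time_s: 4.12
position: [448.6, 154.4, 183.0]
tcp_rot: [[0.983, 0.185, 0.001], [0.185, -0.983, 0.001], [0.001, -0.001, -1.0]]
contact_force: [0.2, -0.8, 2.2]
gripper_width: 0.132
gripper_force: 30.2
```

Request:
step_arm(targets=[0,1.0,0,0,0,0,-1,0,2,0,0,0,0,-1,0,2,0,0,0,0,-1,0,2,0,0,0,0,-1,0,2,0,0,0,0,-1,0,2,0,0,0,0,-1,0,2,0,0,0,0,-1,0,1.5,0,0,0,0,-1,0,0.5,0,0,0,0,-1,0,0.1,0,0,0,0,-1,0,0,0,0,0,0,-1])

```text
time_s: 5.5
position: [475.3, 11.7, 182.9]
tcp_rot: [[0.983, 0.181, -0.001], [0.181, -0.983, 0.013], [0.001, -0.013, -1.0]]
contact_force: [1.4, 23.9, 8.7]
gripper_width: 0.135
gripper_force: 30.1
```

```bash
python3 - <<'E'
from h import *
s=state(); print(s["q"],s["position"],s["contact_force"],s["time_s"]); print(RC.T@(s["position"]-O))
E
```

```text
[-0.21918742  0.38840626  1.84122558  0.01552929  0.91579417  1.15987594] [475.31267411  11.69111766 182.94857508] [ 1.35575158 23.87129964  8.74272375] 5.5
[ -9.03776403  35.35690438 182.94857508]
```

Request:
step_arm(targets=[0,-0.5,0,0,0,0,-1,0,0,0,0,0,0,0,0,0,0,0,0,0,0,0,0,-3,0,0,0,0,0,0,-5,0,0,0,0,0,0,-5,0,0,0,0,0,0,-4,0,0,0,0])

```text
time_s: 6.38
position: [475.6, 9.4, 354.3]
tcp_rot: [[0.983, 0.184, 0.001], [0.184, -0.983, -0.001], [0.001, 0.001, -1.0]]
contact_force: [0.5, 1.0, 1.0]
gripper_width: 0.501
gripper_force: 0.0
```

```bash
python3 - <<'E'
from h import *
s=state(); print(s["q"],s["position"],s["contact_force"],s["time_s"]); print(RC.T@(s["position"]-O))
plan([460,-150,330],down(),5)
E
```

```text
[-2.15173982e-01  1.76057651e-01  1.60499756e+00 -9.73780340e-04
  1.35931412e+00  1.17042465e+00] [475.5909802    9.37849894 354.30888649] [0.51509505 1.04939305 0.9866728 ] 6.375
[ -9.18960508  33.03255417 354.30888649]
[-0.89, 3.07, 0.49] [0.02, -0.01, 0.0]
[-0.89, 3.08, 0.49] [0.02, -0.01, 0.0]
[-0.89, 3.08, 0.49] [0.02, -0.01, 0.0]
[-0.89, 3.08, 0.49] [0.02, -0.01, 0.0]
[-0.89, 3.08, 0.49] [0.02, -0.01, 0.0]
```

```bash
python3 - <<'E'
from h import *
plan([467,-379,200],down(YAW,.21),8)
p=snap("top"); print(find_in(p,"jar_centre")[:1])
C=cloud(p)
R=C[165:320,160:400].reshape(-1,3); q=(R-O)@RC; f=q[(q[:,2]-(153+.213*q[:,0])>35)&(q[:,2]<225)&(abs(q[:,1])<60)]
print(len(f),np.percentile(f,[3,50,97],axis=0).round(1).tolist() if len(f) else 0)
E
```

```text
[-1.0, 4.75, 1.93] [0.01, 1.5, 0.0]
[-1.05, 4.75, 1.91] [0.01, 1.5, 0.0]
[-1.1, 4.75, 1.88] [0.01, 1.5, 0.0]
[-1.15, 4.75, 1.85] [0.01, 1.5, 0.0]
[-1.2, 4.75, 1.82] [0.01, 1.5, 0.0]
[-1.24, 4.75, 1.78] [0.01, 1.5, 0.0]
[-1.29, 4.75, 1.75] [0.01, 1.5, 0.0]
[-1.33, 4.75, 1.71] [0.01, 1.5, 0.0]
[]
44 [[-53.7, 27.2, 183.7], [-47.9, 32.5, 199.7], [-39.8, 38.4, 203.3]]
```

Request:
step_arm(targets=[-1.0,4.8,1.0,0,1.5,0,0.9,-1.0,4.8,1.2,0,1.5,0,0.9,-1.1,4.8,1.4,0,1.5,0,0.9,-1.1,4.8,1.8,0,1.5,0,0.9,-1.2,4.7,2.2,0,1.5,0,0.9,-1.2,4.7,2.4,0,1.5,0,0.9,-1.3,4.7,2.4,0,1.5,0,0.9,-1.4,4.7,2.2,0,1.5,0,0.9,0,0,0,0,0,0,0.9])

```text
time_s: 7.6
position: [468.0, -380.4, 194.6]
tcp_rot: [[0.963, 0.18, 0.201], [0.175, -0.984, 0.041], [0.205, -0.004, -0.979]]
contact_force: [-0.4, 0.1, 0.4]
gripper_width: 0.949
gripper_force: 0.0
```

```bash
python3 - <<'E'
from h import *
s=state(); print(s["q"],s["position"],s["contact_force"],s["time_s"]);print(np.round(s["tcp_rot"],3).tolist())
J=np.array([465.9,-379.4,98])+1.5*RC[:,0]
plan(J,down(YAW,.21),4)
E
```

```text
[-0.96565569  0.49061762  1.62010499  0.23159861  0.96124196  0.29811528] [ 467.98204205 -380.38438801  194.62326988] [-0.38260421  0.08943673  0.3502972 ] 7.6
[[0.963, 0.18, 0.201], [0.175, -0.984, 0.041], [0.205, -0.004, -0.979]]
[-0.5, -0.02, 2.36] [-0.04, 0.05, -0.07]
[-0.51, -0.03, 2.36] [-0.04, 0.05, -0.07]
[-0.51, -0.03, 2.36] [-0.04, 0.05, -0.07]
[-0.51, -0.03, 2.36] [-0.04, 0.05, -0.07]
```

Request:
step_arm(targets=[-0.5,0,2.4,0,0,0,0.9,-0.5,0,2.4,0,0,0,0.9,-0.5,0,2.4,0,0,0,0.9,-0.5,0,2.3,0,0,0,0.9,0,0,0,0,0,0,0.9,0,0,0,0,0,0,0.9])

```text
time_s: 8.35
position: [470.8, -377.1, 102.0]
tcp_rot: [[0.961, 0.186, 0.204], [0.182, -0.983, 0.038], [0.208, 0.0, -0.978]]
contact_force: [0.3, -0.1, -0.4]
gripper_width: 0.947
gripper_force: 0.0
```

```bash
python3 - <<'E'
from h import *
s=state(); print(s["q"],s["position"],s["contact_force"],s["time_s"])
p=snap("top"); cv2.imwrite("pics/t2.png",cv2.resize(p["frame"][200:320,380:540,::-1],None,fx=4,fy=4))
print(proj(p,s["position"]), (proj(p,s["position"])-[380,200])*4)
E
```

```text
[-0.95896302  0.62458137  1.69592401  0.28050069  0.75308042  0.22632097] [ 470.81546209 -377.06762274  101.98708452] [ 0.33148749 -0.05848428 -0.40122785] 8.35
[[452.88860362 260.14029136]] [[291.55441448 240.56116543]]
```

View pics/t2.png

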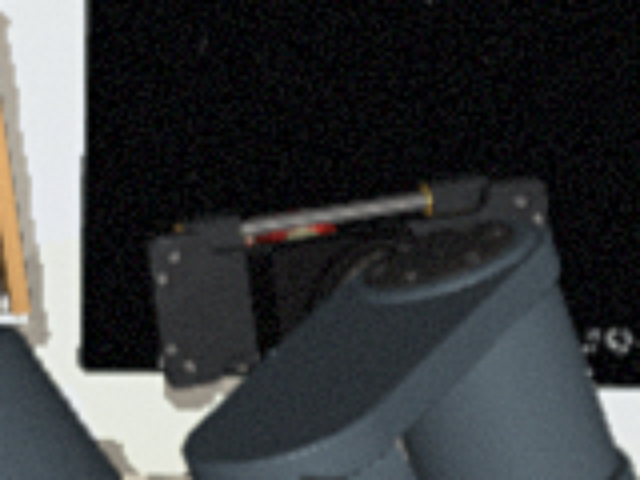

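The red lid (crop 245–335, row 235) is between the fingers. I'll shift a few mm, then grip.

Request:
step_arm(targets=[-0.4,0.1,0.3,0,0,0,0.9,0,0,0,0,0,0,0.9,0,0,0,0,0,0,0.2,0,0,0,0,0,0,-0.2,0,0,0,0,0,0,-0.2,0,0,0,0,0,0,-0.2,0,0,0,0,0,0,-0.2])

```text
time_s: 9.28
position: [467.6, -378.7, 97.6]
tcp_rot: [[0.961, 0.185, 0.204], [0.181, -0.983, 0.039], [0.208, -0.0, -0.978]]
contact_force: [-0.2, 1.0, -0.4]
gripper_width: 0.501
gripper_force: 30.0
```

Request:
step_arm(targets=[0.4,0,-2,0,0,0,-0.2,1.0,0,-4.9,0,0,0,-0.2,1.3,0,-5.9,0,0,0,-0.2,1.3,0,-5.9,0,0,0,-0.2,1.1,0,-5.0,0,0,0,-0.2,0,0,0,0,0,0,-0.2])

```text
time_s: 10.02
position: [469.8, -380.6, 345.4]
tcp_rot: [[0.96, 0.185, 0.211], [0.183, -0.983, 0.03], [0.212, 0.01, -0.977]]
contact_force: [-0.3, 0.4, -0.8]
gripper_width: 0.505
gripper_force: 30.0
```

```bash
python3 - <<'E'
from h import *
s=state(); print(s["q"],s["position"],s["contact_force"],s["time_s"],s["gripper_width"])
T=W(-53.5,140,340); print(T); plan(T,down(YAW,.21),11)
E
```

```text
[-0.96425906  0.32692839  1.43718969  0.19931544  1.28541063  0.3714599 ] [ 469.78756108 -380.60616106  345.35403682] [-0.27532183  0.39346961 -0.75495142] 10.025 0.5051036609020535
[412.3603959  106.36993554 340.        ]
[0.3, -4.45, 0.07] [0.05, -0.02, 0.02]
[0.3, -4.45, 0.07] [0.05, -0.02, 0.02]
[0.3, -4.45, 0.08] [0.05, -0.02, 0.02]
[0.3, -4.45, 0.08] [0.05, -0.02, 0.02]
[0.29, -4.45, 0.08] [0.05, -0.02, 0.02]
[0.29, -4.45, 0.09] [0.05, -0.02, 0.02]
[0.29, -4.45, 0.09] [0.05, -0.02, 0.02]
[0.29, -4.45, 0.1] [0.05, -0.02, 0.02]
[0.29, -4.45, 0.1] [0.05, -0.02, 0.02]
[0.29, -4.45, 0.1] [0.05, -0.02, 0.02]
[0.29, -4.45, 0.11] [0.05, -0.02, 0.02]
```

Request:
step_arm(targets=[0.1,-2.0,0,0,0,0,-0.2,0.3,-4.0,0.1,0,0,0,-0.2,0.3,-5.0,0.1,0,0,0,-0.2,0.3,-5,0.1,0,0,0,-0.2,0.3,-5,0.1,0,0,0,-0.2,0.3,-5,0.1,0,0,0,-0.2,0.4,-5,0.1,0,0,0,-0.2,0.4,-5,0.1,0,0,0,-0.2,0.3,-5,0.1,0.3,0,0,-0.2,0.3,-4.5,0.1,0.3,0,0,-0.2,0.2,-2.5,0.1,0,0,0,-0.2,0.1,-1,0.1,0,0,0,-0.2])

```text
time_s: 11.52
position: [408.2, 111.0, 334.5]
tcp_rot: [[0.962, 0.19, 0.197], [0.184, -0.982, 0.05], [0.202, -0.012, -0.979]]
contact_force: [0.2, -0.2, -1.1]
gripper_width: 0.501
gripper_force: 30.0
```

```bash
python3 - <<'E'
from h import *
s=state(); print(s["q"],s["position"],s["contact_force"],s["time_s"],s["gripper_width"]); print(np.round(s["tcp_rot"],3).tolist(),RC.T@(s["position"]-O))
plan(W(-53.5,140,180),down(YAW,.21),6)
p=snap("top"); cv2.imwrite("pics/t3.png",cv2.resize(p["frame"][150:340,140:400,::-1],None,fx=3,fy=3))
print((proj(p,np.array([W(-53.5,140,114),W(-9,33,197)]))-[140,150])*3)
E
```

```text
[-0.04390118  0.00957427  1.87247     0.06679267  1.06469591  1.30980564] [408.15887576 111.02578745 334.48402006] [ 0.20626344 -0.21927754 -1.13966198] 11.525 0.5011482470247991
[[0.962, 0.19, 0.197], [0.184, -0.982, 0.05], [0.202, -0.012, -0.979]] [-56.77339864 145.34926068 334.48402006]
[-0.47, 0.12, 2.53] [-0.12, 0.06, 0.04]
[-0.47, 0.11, 2.53] [-0.12, 0.06, 0.04]
[-0.47, 0.11, 2.53] [-0.12, 0.06, 0.04]
[-0.48, 0.1, 2.53] [-0.12, 0.06, 0.04]
[-0.48, 0.1, 2.53] [-0.12, 0.06, 0.04]
[-0.48, 0.09, 2.53] [-0.12, 0.06, 0.04]
[[246.21212108 393.80751781]
 [372.17818045 304.0696304 ]]
```

View pics/t3.png

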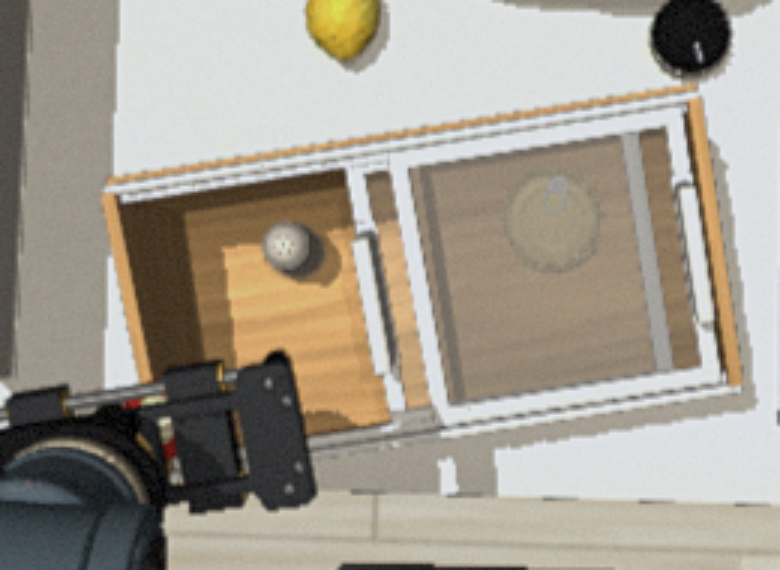

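The left door is open (fin at crop 370,305). The mill stands at (288,247), and the spot for the jar, about (246,394), is free. Lowering.

Request:
step_arm(targets=[-0.3,0.2,2.5,-0.1,0,0,-0.2,-0.4,0.2,2.5,-0.1,0,0,-0.2,-0.5,0.1,2.6,-0.1,0,0,-0.2,-0.5,0.1,2.6,-0.1,0,0,-0.2,-0.5,0.1,2.5,-0.1,0,0,-0.2,-0.5,0,2.5,-0.2,0.4,0,-0.2,0,0,0,0,0,0,-0.2,0,0,0,0,0,0,-0.2])

```text
time_s: 12.58
position: [417.9, 103.8, 182.7]
tcp_rot: [[0.96, 0.184, 0.212], [0.18, -0.983, 0.038], [0.215, 0.002, -0.977]]
contact_force: [0.5, -0.4, -1.3]
gripper_width: 0.502
gripper_force: 30.0
```

```bash
python3 - <<'E'
from h import *
s=state(); print(s["q"],s["position"],s["contact_force"],s["time_s"],s["gripper_width"]); print(np.round(s["tcp_rot"],3).tolist(),RC.T@(s["position"]-O))
plan(W(-53.5,140,110),down(YAW,.21),5)
E
```

```text
[-0.05350723  0.26846584  2.10017506  0.09203586  0.56379875  1.25914152] [417.86242137 103.803221   182.74455007] [ 0.54263461 -0.35790367 -1.34352254] 12.575 0.5024298656344978
[[0.96, 0.184, 0.212], [0.18, -0.983, 0.038], [0.215, 0.002, -0.977]] [-48.56399795 136.46500471 182.74455007]
[-0.41, -0.07, 1.4] [0.02, -0.08, 0.01]
[-0.41, -0.07, 1.4] [0.02, -0.08, 0.01]
[-0.41, -0.07, 1.4] [0.02, -0.08, 0.01]
[-0.4, -0.07, 1.4] [0.02, -0.08, 0.01]
[-0.4, -0.07, 1.4] [0.02, -0.08, 0.01]
```

Request:
step_arm(targets=[-0.6,-0.2,1.4,0,0,0,-0.2,-0.5,-0.1,1.4,0,0,0,-0.2,-0.4,-0.1,1.4,0,0,0,-0.2,-0.3,0,1.4,0,0,0,-0.2,-0.3,0,1.2,0,0,0,-0.2,0,0,0,0,0,0,-0.2,0,0,0,0,0,0,-0.2])

```text
time_s: 13.45
position: [411.9, 106.9, 112.4]
tcp_rot: [[0.959, 0.185, 0.214], [0.181, -0.983, 0.038], [0.217, 0.002, -0.976]]
contact_force: [0.1, 0.2, -1.3]
gripper_width: 0.504
gripper_force: 30.0
```

```bash
python3 - <<'E'
from h import *
s=state(); print(s["q"],s["position"],s["contact_force"],s["time_s"],s["gripper_width"]); print(np.round(s["tcp_rot"],3).tolist(),RC.T@(s["position"]-O))
plan(W(-53.5,140,100),down(YAW,.21),2)
E
```

```text
[-0.04563573  0.43473329  2.1900275   0.158481    0.30702607  1.1928515 ] [411.92933504 106.88864068 112.3939678 ] [ 0.13448305  0.19114945 -1.33111517] 13.45 0.504357740950946
[[0.959, 0.185, 0.214], [0.181, -0.983, 0.038], [0.217, 0.002, -0.976]] [-53.82829133 140.58914623 112.3939678 ]
[-0.12, 0.03, 0.61] [0.06, -0.25, 0.04]
[-0.12, 0.03, 0.61] [0.06, -0.25, 0.04]
```

Request:
step_arm(targets=[-0.1,0,0.5,0,0,0,-0.2,-0.1,0,0.4,0,0,0,-0.2,0,0,0.2,0,0,0,-0.2,0,0,0,0,0,0,-0.2])

```text
time_s: 13.95
position: [411.3, 107.0, 100.1]
tcp_rot: [[0.96, 0.185, 0.211], [0.181, -0.983, 0.038], [0.214, 0.002, -0.977]]
contact_force: [0.6, 0.1, -2.0]
gripper_width: 0.499
gripper_force: 30.0
```

Request:
step_arm(targets=[0,0,0.1,0,0,0,-0.2,0,0,0,0,0,0,-0.2])

```text
time_s: 14.2
position: [411.9, 107.1, 99.6]
tcp_rot: [[0.96, 0.185, 0.212], [0.181, -0.983, 0.038], [0.216, 0.002, -0.977]]
contact_force: [-0.5, 0.8, 2.5]
gripper_width: 0.503
gripper_force: 30.0
```

Request:
step_arm(targets=[0,0,0.1,0,0,0,-0.2,0,0,0,0,0,0,-0.2])

```text
time_s: 14.45
position: [412.5, 107.3, 99.5]
tcp_rot: [[0.959, 0.185, 0.214], [0.181, -0.983, 0.038], [0.218, 0.002, -0.976]]
contact_force: [-1.6, 1.2, 13.0]
gripper_width: 0.503
gripper_force: 30.0
```

Request:
step_arm(targets=[0,0,-0.1,0,0,0,-0.2,0,0,0,0,0,0,-0.2,0,0,0,0,0,0,0.1,0,0,0,0,0,0,0.18,0,0,0,0,0,0,0.22,0,0,0,0,0,0,0.22])

```text
time_s: 15.2
position: [411.5, 107.1, 99.2]
tcp_rot: [[0.96, 0.185, 0.211], [0.181, -0.983, 0.038], [0.214, 0.002, -0.977]]
contact_force: [-0.0, -0.3, -0.2]
gripper_width: 0.606
gripper_force: 0.0
```

Request:
step_arm(targets=[0.2,0,-1.0,0,0,0,0.22,0.3,0,-1.5,0,0,0,0.22,0.5,0,-2.5,0,0,0,0.22,1.0,0,-4.5,0,0,0,0.22,1.2,0,-5.5,0,0,0,0.22,1.2,0,-5.5,0,0,0,0.22,0,0,0,0,0,0,0.22])

```text
time_s: 16.08
position: [413.3, 107.1, 314.5]
tcp_rot: [[0.957, 0.185, 0.224], [0.181, -0.983, 0.037], [0.227, 0.005, -0.974]]
contact_force: [0.0, 0.6, -1.0]
gripper_width: 0.609
gripper_force: 0.0
```

```bash
python3 - <<'E'
from h import *
s=state(); print(s["position"],s["contact_force"],s["time_s"])
T=W(-8.5,34,300); plan(T,down(),8)
E
```

```text
[413.32753178 107.07818256 314.47338292] [ 0.0148545   0.57448612 -0.95838336] 16.075
[0.49, 1.33, 0.31] [0.04, -1.64, 0.01]
[0.5, 1.33, 0.29] [0.04, -1.64, 0.01]
[0.51, 1.33, 0.28] [0.04, -1.64, 0.01]
[0.52, 1.33, 0.26] [0.04, -1.64, 0.01]
[0.52, 1.33, 0.25] [0.04, -1.64, 0.01]
[0.53, 1.33, 0.23] [0.04, -1.64, 0.01]
[0.54, 1.33, 0.21] [0.04, -1.64, 0.01]
[0.54, 1.33, 0.2] [0.04, -1.64, 0.01]
```

Request:
step_arm(targets=[0.5,1.3,0.3,0,-1.6,0,0,0.5,1.3,0.3,0,-1.6,0,0,0.5,1.3,0.3,0,-1.6,0,0,0.5,1.3,0.3,0,-1.6,0,0,0.5,1.4,0.2,0,-1.7,0,0,0.5,1.4,0.2,0,-1.7,0,0,0.6,1.4,0.2,0.1,-1.7,0,0,0.6,1.3,0.2,0.1,-1.7,0,0,0,0,0,0,0,0,0])

```text
time_s: 17.2
position: [474.9, 9.3, 293.8]
tcp_rot: [[0.983, 0.184, -0.014], [0.184, -0.983, -0.001], [-0.014, -0.002, -1.0]]
contact_force: [0.4, -0.0, -0.9]
gripper_width: 0.501
gripper_force: 0.0
```

```bash
python3 - <<'E'
from h import *
s=state(); print(s["position"],RC.T@(s["position"]-O),s["time_s"],np.round(s["tcp_rot"],3).tolist())
plan(W(-8.5,33,183),down(),4)
p=snap("top"); cv2.imwrite("pics/t4.png",cv2.resize(p["frame"][150:340,140:400,::-1],None,fx=3,fy=3))
E
```

```text
[474.8939009    9.34655082 293.84936509] [ -9.88066635  33.12937652 293.84936509] 17.2 [[0.983, 0.184, -0.014], [0.184, -0.983, -0.001], [-0.014, -0.002, -1.0]]
[0.07, 0.01, 2.77] [-0.03, 0.21, 0.0]
[0.06, 0.01, 2.77] [-0.03, 0.21, 0.0]
[0.05, 0.01, 2.77] [-0.03, 0.21, 0.0]
[0.04, 0.0, 2.77] [-0.03, 0.21, 0.0]
```

View pics/t4.png

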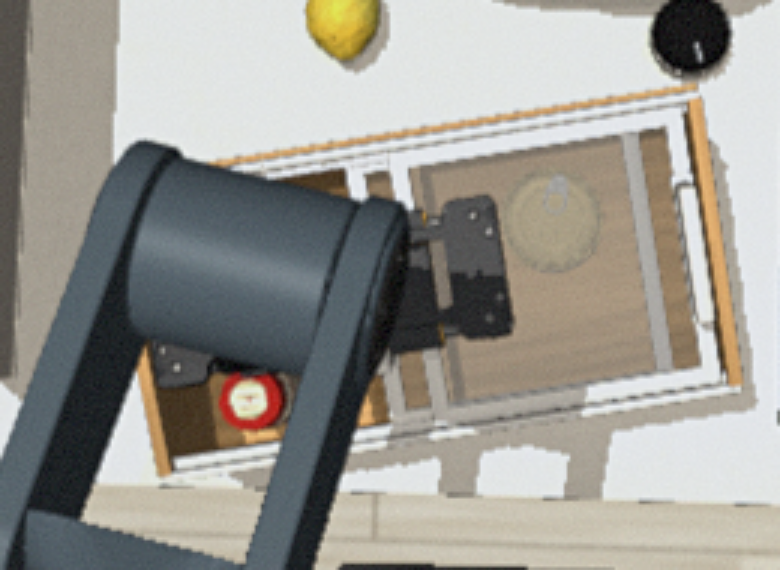

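The jar stands upright, with its lid at crop (252,400), where I planned it. Next I'll grip the fin again and slide the door shut.

Request:
step_arm(targets=[0,0,3.0,0,0.2,0,0,0,0,3.0,0,0.2,0,0,0,0,2.5,0,0.2,0,0,0,0,1.5,0,0.2,0,0,0,0,1.0,0,0,0,0,0,0,0,0,0,0,0,0,0,0,0,0,0,-1,0,0,0,0,0,0,-1,0,0,0,0,0,0,-1,0,0,0,0,0,0,-1])

```text
time_s: 18.5
position: [472.6, 11.3, 184.4]
tcp_rot: [[0.983, 0.184, -0.0], [0.184, -0.983, 0.004], [0.001, -0.004, -1.0]]
contact_force: [1.8, 1.6, 1.6]
gripper_width: 0.139
gripper_force: 30.3
```

Request:
step_arm(targets=[0,-1,0,0,0,0,-1,0,-2,0,0,0,0,-1,0,-2,0,0,0,0,-1,0,-2,0,0,0,0,-1,0,-2,0,0,0,0,-1,0,-2,0,0,0,0,-1,0,-1.8,0,0,0,0,-1,0,-1.0,0,0,0,0,-1,0,-0.4,0,0,0,0,-1,0,0,0,0,0,0,-1,0,0,0,0,0,0,-1])

```text
time_s: 19.88
position: [446.6, 150.1, 184.4]
tcp_rot: [[0.983, 0.184, -0.0], [0.184, -0.983, 0.003], [0.0, -0.003, -1.0]]
contact_force: [-0.2, 2.1, -1.0]
gripper_width: 0.142
gripper_force: 30.0
```

```bash
python3 - <<'E'
from h import *
s=state(); print(RC.T@(s["position"]-O),RC.T@s["contact_force"])
E
```

```text
[-11.8265407  176.67090662 184.40030014] [ 0.18183153  2.12820891 -0.96465663]
```

Request:
step_arm(targets=[0,-0.3,0,0,0,0,-1,0,-0.2,0,0,0,0,-1,0,0,0,0,0,0,-1])

```text
time_s: 20.25
position: [445.7, 154.5, 184.4]
tcp_rot: [[0.983, 0.185, -0.0], [0.185, -0.983, 0.001], [0.0, -0.001, -1.0]]
contact_force: [1.6, -2.5, -0.9]
gripper_width: 0.133
gripper_force: 30.0
```

Request:
step_arm(targets=[0,-0.3,0,0,0,0,-1,0,0,0,0,0,0,-1])

```text
time_s: 20.5
position: [445.1, 157.9, 184.4]
tcp_rot: [[0.983, 0.185, -0.0], [0.185, -0.983, 0.002], [0.0, -0.002, -1.0]]
contact_force: [1.3, -0.2, -2.4]
gripper_width: 0.136
gripper_force: 30.0
```

Request:
step_arm(targets=[0,-0.2,0,0,0,0,-1,0,0,0,0,0,0,-1])

```text
time_s: 20.75
position: [444.9, 158.7, 184.4]
tcp_rot: [[0.983, 0.186, 0.0], [0.186, -0.983, -0.0], [0.0, 0.0, -1.0]]
contact_force: [1.8, -5.7, -1.2]
gripper_width: 0.131
gripper_force: 30.0
```

Request:
step_arm(targets=[0,-0.2,0,0,0,0,-1,0,0,0,0,0,0,-1])

```text
time_s: 21.0
position: [444.9, 158.8, 184.4]
tcp_rot: [[0.982, 0.187, 0.001], [0.187, -0.982, -0.004], [-0.0, 0.004, -1.0]]
contact_force: [2.2, -12.9, -1.7]
gripper_width: 0.135
gripper_force: 30.1
```

The door is at its shut stop (-13 N). I'll release and go straight up.

Request:
step_arm(targets=[0,0,0,0,0,0,-0.2,0,0,0,0,0,0,-0.2,0,0,-3,0,0,0,-0.2,0,0,-5,0,0,0,-0.2,0,1,-5,0,0,0,-0.2,0,5,-3,0,0,0,-0.2,-0.3,6,0,0,0,0,-0.2,-0.3,6,0,0,0,0,-0.2,-0.5,6,0,0,0,0,-0.2,-0.6,6,0,0,0,0,-0.2,-0.6,6,0,0,0,0,-0.2,-0.6,6,0,0,0,0,-0.2])

```text
time_s: 22.5
position: [493.4, -257.6, 343.5]
tcp_rot: [[0.983, 0.185, -0.0], [0.185, -0.983, 0.004], [0.0, -0.004, -1.0]]
contact_force: [0.3, -0.3, -0.1]
gripper_width: 0.401
gripper_force: 0.0
```

Request:
step_arm(targets=[-0.6,5,0,0,0,0,-0.2,-0.6,4,0,0,0,0,-0.2,0,0,0,0,0,0,-0.2,0,0,0,0,0,0,-0.2])

```text
time_s: 23.0
position: [498.2, -346.1, 343.0]
tcp_rot: [[0.983, 0.185, -0.001], [0.185, -0.983, 0.004], [-0.0, -0.004, -1.0]]
contact_force: [-0.1, 1.5, 0.0]
gripper_width: 0.402
gripper_force: 0.0
```

```bash
python3 - <<'E'
from h import *
s=state(); print(s["position"],s["contact_force"],s["time_s"])
p=snap("top"); C=cloud(p); cv2.imwrite("pics/t5.png",cv2.resize(p["frame"][150:340,140:400,::-1],None,fx=3,fy=3))
p0=pickle.load(open("top0.pkl","rb"))
for X in(cloud(p0),C):
    R=X[165:320,160:400].reshape(-1,3); q=(R-O)@RC; f=q[(q[:,2]-(153+.213*q[:,0])>40)&(q[:,2]<225)]
    for g in(f[f[:,1]>120],f[f[:,1]<-120]): print(len(g),np.percentile(g,[3,50,97],axis=0).round(1).tolist())
E
```

```text
[ 498.19051684 -346.12603698  342.99022906] [-0.09621434  1.46263959  0.0091395 ] 23.0
366 [[-51.2, 175.1, 191.1], [-9.8, 179.2, 206.0], [31.1, 186.6, 217.5]]
311 [[-51.2, -184.4, 196.9], [-9.7, -178.2, 208.2], [31.5, -172.8, 217.5]]
364 [[-51.4, 176.6, 192.2], [-9.3, 180.8, 205.7], [31.1, 188.3, 216.9]]
305 [[-51.2, -184.4, 196.5], [-10.1, -178.4, 207.9], [31.1, -172.8, 217.7]]
```

View pics/t5.png

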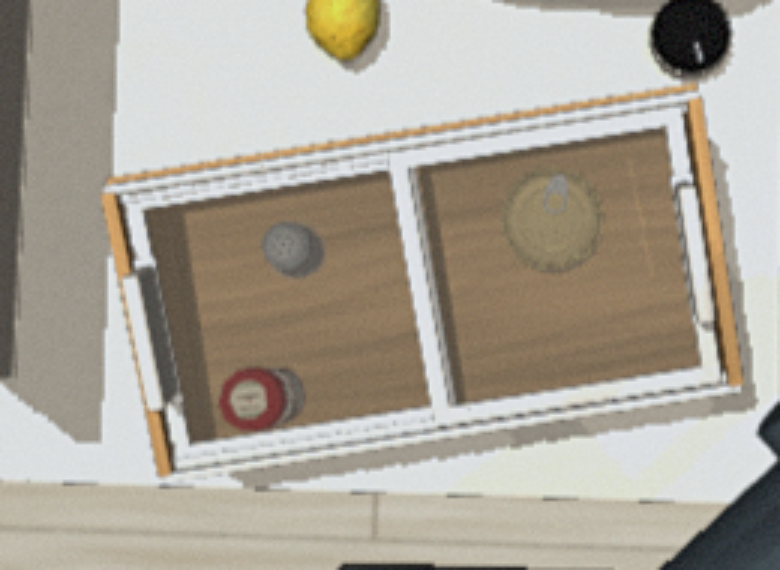

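The left door is shut (fin at crop 150,335), slightly further than at the start. The jar (252,398), mill (290,248) and tin (552,222) are all standing, and the right door never moved.

```bash
python3 -c "
from bench import *
print(hand_in())"
```

```text
the job is handed in; nothing more can be done
None
```

The spice jar is standing upright in the left half of the case beside the salt mill, both doors are shut, the mill and tin are still standing, and the job was handed in at about 23 s with no result returned.

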